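# Uncover the food warmer's dial and turn it up

## Task

The flour tub's lid has been left on the sloping front of the food warmer, over its dial. First put the lid back where it belongs, flat and square on its tub so that the tub is fully covered, setting it down gently and letting go; then turn the warmer's dial clockwise all the way to its stop. Leave the tub and everything else where they stand, and let go of the dial.

Things in the scene. Friction and masses are not known exactly. Their poses are not given: they have to be found in the camera images.
- lid_grip (a point): Middle of the white upright grip bar on the lid of the flour tub, 30 mm above the lid's underside. The bar is 90 mm long along the lid's x, 16 mm thick along y, and stands from 8 to 42 mm above the underside, with bare lid on either side. z is the lid's outward normal (out of its top); at the start x runs up the slope.
- lid: Flat blue lid, 170 (x) x 190 (y) x 8 mm, about 0.3 kg; origin at the centre of its underside. At the start it leans at 30 degrees from level on the side guards of the warmer's sloping panel, over the dial; its lower edge rests on two toes at the guards' lower ends that stand 8 mm proud of its top. It comes straight off along its own z.
- tub_rim (a point): Centre of the mouth of the white open flour tub, level with the rim; z up. The tub is loose, 0.9 kg, 150 (x) x 170 (y) mm outside, 100 mm tall, walls 5 mm. The lid simply lies flat on the rim (no plug or catch), overlapping by 10 mm all round, its long side along the tub's long side.
- tub: The same tub; origin at the centre of its underside.
- dial_grip (a point): Grip of the warmer's black dial, on its axis, 33 mm above the panel, turning with it: x along the bar towards its orange pointer, z along the axis out of the panel (30 degrees from vertical). A disc 64 mm across and 12 mm thick carries the grip bar, 62 mm long, 15 mm thick, from 12 to 42 mm above the panel.
- dial (a joint): Turn of the dial in rad: 0 with the pointer straight up the slope, growing clockwise as seen looking onto the panel, up to a firm stop at 2.6 (beside the orange tick). Starts between 0 and 0.4. It stays where it is left and takes about 0.12 N m to turn.
- warmer: Food warmer, fixed: steel box 250 mm wide, 151 mm high, its front (-x) panel sloping up at 30 degrees from level. Origin on the counter below the panel's middle (dial foot 100 mm up); it reaches 110 mm in front of the origin and 221 mm behind; z up. Two side guards stand 160 mm apart (inside) and 46 mm above the panel, their toes at the lower end 62 mm.
- oil_bottle: Bystander: amber oil bottle with a yellow cap, 68 mm across, 220 mm tall. Origin at the centre of its underside.
- sugar_carton: Bystander: red sugar carton, 60 x 90 x 150 mm. Origin at the centre of its underside.
- spice_jar: Bystander: small jar, 56 mm across, 100 mm tall. Origin at the centre of its underside.
- spatula: Bystander: spatula, 260 mm long, lying flat, near the middle of the counter.
- beaker: Bystander: clear plastic beaker, 74 mm across, 140 mm tall. Origin at the centre of its underside.
- bowl: Bystander: steel mixing bowl, 170 mm across, 75 mm tall. Origin at the centre of its underside.
- soap_bottle: Bystander: yellow soap bottle with a red cap, 60 mm across, 180 mm tall. Origin at the centre of its underside.
- mug: Bystander: white mug, 80 mm across, 90 mm tall. Origin at the centre of its underside.
Mind the look-alikes: they are no part of the job. Leave any pink look-alike of the tub alone.

How it is judged:
By the outcome, as a careful person would: the job done as asked, in the order asked, and still so for the second after the job is handed in, with the robot touching nothing.
It also fails if it takes over 72 s, if anything falls off the work surface, if the arm or the gripper's body presses on something with over 40 N, if the wrist force passes 120 N, or if a joint passes its speed limit or range.

## Robot

A 6-joint arm with a two-finger parallel gripper is mounted at the origin on the work surface. World frame = base frame: x ahead of the robot, y to its left, z up, the work surface at z = 0. Lengths are in m, angles in rad, forces in N, time in s.
With the tool pointing down it reaches from about 0.375 to 0.975 m from the base axis. Payload 3.8 kg.
Tool frame: the origin (TCP) lies on the centre line of the jaws, within the pads' length; the fingertips stand 8 mm ahead of it and the grasp point (between the pads) lies 11 mm behind it; z points along the fingers, y is the direction in which the jaws open and shut (so a half turn about z gives the same grasp; the last joint's range is limited). The gripper opens to 85 mm and grips with 20 to 120 N. Pads are 22 mm wide; open, the fingers measure 114 mm over their backs; the gripper's body (76 mm by 85 mm) begins 54 mm behind the grasp point. The pads swing forward as they close: fully open they stand 13 mm farther back than shut.
Start: joints at [1.254, 0.264, 1.604, -0, 1.274, -0.037], TCP at [0.186, 0.649, 0.239] pointing down, gripper open.
Joint ranges: [-2.63, 2.63], [-0.94, 2.18], [0.31, 2.57], [-1.31, 4.45], [0, 2.66], [-2.55, 2.55]. Speed limits (rad/s): [2.57, 2.57, 3.14, 3.14, 3.14, 3.14].

## Interface

Orientations are given as a rotation vector (axis times angle).
In Python, from workcell import * gives the robot as it stands.
- The arm moves only by the tool play_rows, never from a script. Its arguments are lists of equal length, an entry for each row: "slide": the shift along the tool's x, y, z in cm, a list of three; "delta_rot": the turn, a rotation vector about the tool's x, y, z in rad, a list of three. In form: {"slide": [[x, y, z], ...], "delta_rot": [[wx, wy, wz], ...]}. A call has 1 to 12 rows; each row is the pose to reach, as a shift and turn from the pose measured when the call began, along the tool's axes at that moment; what a row does not reach only later rows make up. A row lasts 1/12 s, in which the tool goes at most 41.7 mm and 7.16 degrees, less where a joint would pass 70% of its speed; a pose out of reach is approached as far as the arm can. A call with a gripper value outside its range is refused whole. "hand" is the opening, from 0 (shut) to 1 (fully open), set as the call begins (left out, the last holds). The fingers move at their own pace and stop on an object; "force" is the grip in N (left out, the last holds). Time passes only in rows, so rows that repeat a pose let the fingers close. It gives the time, the measured TCP pose, the force and the opening at its end, in the units of the state.
- read_state(): the state, without advancing time (a new reading comes with each control period).
- read_camera(name): name is "scene" or "top"; returns a dict with "image" (480x640x3 uint8, red, green, blue), "depth" (480x640 float32, m along the optical axis (not along the pixel's ray), 0 where there is no reading), "fovy" (degrees; the focal length in pixels is half the picture's height over the tangent of half this angle, whatever the lens; pixels are square), "cx", "cy" (the principal point, pixels), "world_from_camera" (4x4, takes a point from camera to world coordinates). Camera axes: x right, y up, looking along -z (the intrinsics and any distortion apply to the point x, -y, -z); pixel columns grow to the right and rows downward; lengths in m; the calibration is good to about 2 mm. A picture is of the moment at which its call begins.
- finish_job(): hands the job in, once; it reports no verdict.
Trained networks look in a picture, given as the dict that the camera call returned (one of the last four; its "shot" number tells which), for a name from the list of things; names that differ only in an ending like _2 or _b are one class to them, and where a whole thing is asked for, a point or a joint stands for the part that bears it (a point fixed in the world has none). Each returns a list of dicts, best first, with "conf" (0 to 1); they miss things now and then, are a little off and sometimes report something else, mostly with a low value. They report only what shows in the picture. A call takes as long as a camera call. They do not tell look-alikes from the thing itself.
- spot_in(target, picture): "bbox" ([centre column, centre row, width, height] in pixels, round what is visible of it).
- landmark_of(target, picture): "at" ([column, row] in pixels: a listed point, or the origin of a listed thing).
The state is a dict: "time": time; "q": joint angles; "joint_vel": joint speeds; "joint_torque": joint torques, N m; "tool_pos": TCP position; "tcp_rot": TCP orientation; "wrist_force": force on the tool from outside, world axes, zero at the start; "torque": the same for the moment, N m; "width": opening from 0.0 (shut) to 1.0 (fully open).
Only numpy, scipy, OpenCV 4.12 (cv2) and the standard library are available. Lean on these libraries where they do the work, as an engineer would, in place of code of your own. Each camera call takes 0.05 s, during which the arm holds its last target.

## Working session

There is one attempt and no reset: what is moved stays moved. The work goes in short steps, Python scripts to look and compute and a tool call to move; the robot and the scene stay as the last step left them, time stands still between calls to the robot, and variables do not carry over. Pictures are saved under pics/ and viewed, and the job is handed in when it is done.

Besides the shell and the picture viewer there is one more tool, called after "Call:" as name(argument=value, ...) on one line, values as JSON. play_rows: Moves the arm, as the interface text tells. Its arguments: {"type":"object","properties":{"slide":{"type":"array"},"delta_rot":{"type":"array"},"hand":{"type":"number"},"force":{"type":"number"}},"required":["slide","delta_rot"]}

```bash
ls; mkdir -p pics
python3 - <<'E'
from workcell import *
import cv2
print(read_state())
for n in("scene","top"):
    p=read_camera(n); cv2.imwrite(f"pics/{n}0.png",p["image"][:,:,::-1])
    print(n,p["fovy"],p["cx"],p["cy"],p["world_from_camera"],[k for k in p], p.get("distortion"))
    for t in ["lid_grip","lid","tub_rim","tub","dial_grip","warmer","oil_bottle","sugar_carton","spice_jar","spatula","beaker","bowl","soap_bottle","mug"]:
        print(t,[(x["at"],round(x["conf"],2)) for x in landmark_of(t,p)][:3])
E
```

```text
pics
{'time': 0.0, 'q': array([ 1.25409134e+00,  2.64779439e-01,  1.60538655e+00,  1.27554827e-05,
        1.27369276e+00, -3.68990510e-02]), 'joint_vel': array([ 0.00068509,  0.00020795, -0.0019292 , -0.0010306 , -0.00057522,
       -0.00052649]), 'joint_torque': array([-3.35367531e-04, -5.15115988e+01, -3.67305315e+01, -3.70197859e-04,
        1.30731976e-02, -6.92691238e-07]), 'tool_pos': array([0.18618784, 0.64806745, 0.23793752]), 'tcp_rot': array([-0.43803408, -3.11048851,  0.00350025]), 'wrist_force': array([0.62248751, 0.36176181, 0.58288038]), 'torque': array([-0.01594556,  0.01754221, -0.0267052 ]), 'width': 1.0022161303695745}
scene 45.6472738316558 328.72357553677904 244.9810878477187 [[-0.46582374 -0.56175182  0.68369813  1.67435837]
 [ 0.8848502  -0.30178537  0.35491649  0.61068465]
 [ 0.00695511  0.77029896  0.637645    1.22733308]
 [ 0.          0.          0.          1.        ]] ['image', 'depth', 'fovy', 'cx', 'cy', 'world_from_camera', 'shot'] None
lid_grip [([260.7, 202.7], 0.79), ([257.9, 213.4], 0.48), ([359.9, 332.1], 0.34)]
lid [([260.8, 213.0], 0.87)]
tub_r
[... 781 characters left out ...]
      1.        ]] ['image', 'depth', 'fovy', 'cx', 'cy', 'world_from_camera', 'shot'] None
lid_grip [([395.7, 232.4], 0.64)]
lid [([394.6, 228.4], 0.97), ([460.9, 206.6], 0.72)]
tub_rim [([231.5, 238.5], 0.92), ([173.1, 312.1], 0.6), ([391.9, 307.9], 0.58)]
tub [([239.6, 240.9], 0.95), ([179.1, 316.6], 0.73), ([391.6, 302.8], 0.61)]
dial_grip []
warmer []
oil_bottle [([257.1, 183.8], 0.78)]
sugar_carton [([215.4, 185.4], 0.56), ([396.9, 230.8], 0.41)]
spice_jar [([304.9, 250.5], 0.78)]
spatula [([310.8, 200.0], 0.67)]
beaker [([461.2, 205.9], 0.82)]
bowl [([479.8, 254.3], 0.68), ([211.6, 183.0], 0.38)]
soap_bottle [([150.6, 219.8], 0.81), ([395.8, 231.6], 0.19)]
mug [([147.9, 260.7], 0.72)]
```

View pics/scene0.png

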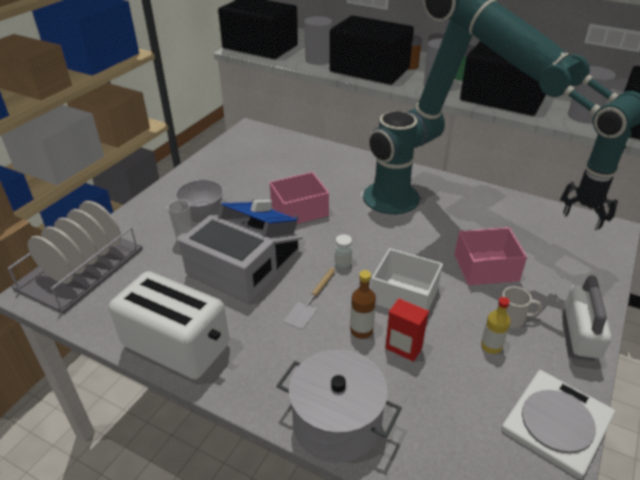

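View pics/top0.png

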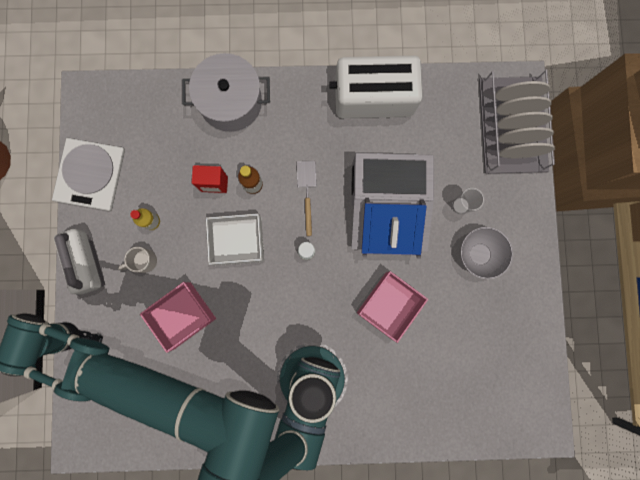

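The scene picture shows the blue lid on the warmer front at about (260,212), the white tub at (407,280), and pink decoys at (300,198) and (490,255). In the top picture the lid is at (394,228), with its white bar at (394,232), the white tub is at (234,239), and the pink ones are at (177,316) and (392,308).

```bash
cat > h.py <<'E'
from workcell import *
import numpy as np, cv2
from scipy.spatial.transform import Rotation as R
def cloud(p):
    d=p["depth"]; f=240/np.tan(np.radians(p["fovy"])/2)
    v,u=np.mgrid[0:480,0:640]
    c=np.stack([(u-p["cx"])/f*d,-(v-p["cy"])/f*d,-d],-1)
    T=p["world_from_camera"]; return c@T[:3,:3].T+T[:3,3]
def rect(xy):
    r=cv2.minAreaRect(xy.astype(np.float32)); return r
def plane(P):
    c=np.median(P,0); 
    for _ in range(4):
        n=np.linalg.svd(P-c,full_matrices=False)[2][2]; n*=np.sign(n[2])
        e=(P-c)@n; P=P[abs(e)<max(.004,2*e.std())]; c=P.mean(0)
    return c,n,P
E
python3 - <<'E'
from h import *
for n in ("top","scene"):
    p=read_camera(n); X=cloud(p); I=p["image"].astype(int); ok=p["depth"]>0
    r,g,b=I[...,0],I[...,1],I[...,2]
    reg=ok&(X[...,2]>-.02)&(X[...,0]>.2)&(X[...,0]<.9)&(abs(X[...,1])<.6)
    tab=reg&(abs(X[...,2])<.02); print(n,"table z",np.median(X[tab][:,2]), X[tab][:,2].std())
    bl=reg&(b>g+40)&(b>r+60)
    bl=cv2.erode(bl.astype(np.uint8),np.ones((2,2)))>0
    c,nn,P=plane(X[bl]); print("lid top plane",c,nn,"tilt",np.degrees(np.arccos(nn[2])),len(P),"yaw n",np.degrees(np.arctan2(nn[1],nn[0])))
    # in-plane
    ex=np.array([-nn[0],-nn[1],0]);ex=np.array([-nn[0]*nn[2],-nn[1]*nn[2],1-nn[2]**2]);ex/=np.linalg.norm(ex);ey=np.cross(nn,ex)
    Q=X[reg&(b>g+30)&(b>r+40)]; Q=Q[abs((Q-c)@nn)<.006]; q=np.c_[(Q-c)@ex,(Q-c)@ey]; R0=rect(q); print("rect",R0, "center",c+ex*R0[0][0]+ey*R0[0][1],"ex",ex)
    # bar: above plane
    D=(X-c); h=D@nn; a=D@ex; bb=D@ey
    m=reg&(h>.026)&(h<.045)&(abs(a)<.1)&(abs(bb)<.1); B=X[m]; q=np.c_[a[m],bb[m]]
    print("bar",len(B),rect(q),"top ctr",c+ex*rect(q)[0][0]+ey*rect(q)[0][1], "h",np.median(h[m]),np.percentile(h[m],[5,95]))
    # tub
    w=reg&(abs(X[...,2]-.1)<.008)&(X[...,1]>.0)&(X[...,1]<.5)&(abs(r-b)<40)
    cc=[235,240] if n=="top" else [407,282]
    k,lab=cv2.connectedComponents(w.astype(np.uint8))
    for i in range(1,k):
        if (lab==i).sum()>40: 
            print("rim",i,(lab==i).sum(),rect(X[lab==i][:,:2]),np.median(X[lab==i][:,2]))
E
```

```text
top table z 0.0007750000169723936 0.005042187829323926
lid top plane [ 0.47261256 -0.26488733  0.14899482] [-0.50263022  0.02179401  0.86422675] tilt 30.20547246092156 2236 yaw n 177.51721403006584
rect ((-0.0014417320489883423, 0.0012953206896781921), (0.18926511704921722, 0.1723228245973587), 89.42079162597656) center [ 0.47142385 -0.26353925  0.14826948] ex [ 0.86341549 -0.03743764  0.50310249]
bar 143 ((8.766725659370422e-05, 0.0016351072117686272), (0.09074874222278595, 0.016476992517709732), 0.0932968258857727) top ctr [ 0.47275908 -0.26325704  0.14903892] h 0.03328227626470053 [0.02763931 0.03776474]
rim 1 49 ((0.8665690422058105, 0.20121490955352783), (0.011765465140342712, 0.09464192390441895), 37.40325164794922) 0.09891097042142061
rim 12 247 ((0.4611717462539673, 0.24229785799980164), (0.15048134326934814, 0.17124955356121063), 3.346217393875122) 0.09945971601010961
rim 13 87 ((0.5278779864311218, 0.28646689653396606), (0.04492487013339996, 0.11320236325263977), 28.398860931396484) 0.0999203430599942
rim 14 142 ((0.4202437996864319, 0.016448259353637695), (0.03205341473221
[... 524 characters left out ...]
17499152570962906, 0.09832648932933807), 85.404541015625) top ctr [ 0.47186528 -0.26096698  0.15175871] h 0.030958731621102395 [0.02660278 0.03467507]
rim 1 71 ((0.2512749433517456, 0.3484254777431488), (0.11103667318820953, 0.014105366542935371), 29.315759658813477) 0.0990724976850954
rim 2 114 ((0.41980746388435364, 0.016993165016174316), (0.05833275616168976, 0.03218579292297363), 2.6010000705718994) 0.10096983689175287
rim 3 497 ((0.459704726934433, 0.2407800704240799), (0.16064588725566864, 0.17089450359344482), 2.7140769958496094) 0.09841268833560046
rim 13 106 ((0.6732341647148132, 0.19247615337371826), (0.031036991626024246, 0.06719328463077545), 16.306087493896484) 0.101042296667059
```

```bash
cat >> h.py <<'E'
PHI=np.radians(-2.6)
def slope(phi=PHI,cw=0.0):
    "tool rotation looking onto panel, tool x down slope, turned cw about tool z"
    n=np.array([-.5*np.cos(phi),-.5*np.sin(phi),np.cos(np.pi/6)])
    ly=np.array([-np.sin(phi),np.cos(phi),0]); z=-n
    return R.from_matrix(np.c_[np.cross(ly,z),ly,z])*R.from_rotvec([0,0,cw]), n
def level(yaw):
    ly=np.array([-np.sin(yaw),np.cos(yaw),0]); z=np.array([0,0,-1.])
    return R.from_matrix(np.c_[np.cross(ly,z),ly,z])
def go(p,rot,s=None):
    s=s or read_state(); R0=R.from_rotvec(s["tcp_rot"])
    print("slide cm",np.round(R0.inv().apply(np.array(p)-s["tool_pos"])*100,2),"rot",np.round((R0.inv()*rot).as_rotvec(),3))
def st():
    s=read_state(); print("t",s["time"],"q",np.round(s["q"],3),"p",np.round(s["tool_pos"],4),"F",np.round(s["wrist_force"],1),"w",round(s["width"],3)); return s
CT=np.array([.4725,-.262,.1503])
E
python3 - <<'E'
from h import *
s=st(); go([.44,.10,.36],level(np.radians(-2.6)),s)
E
```

```text
t 1.6 q [ 1.254  0.264  1.604  0.     1.274 -0.037] p [0.1864 0.6487 0.2393] F [ 0.2 -0.3  0.5] w 1.0
slide cm [-39.53 -45.74 -12.07] rot [-0.    -0.    -0.234]
```

Call:
play_rows(slide=[[-3, -3, -2], [-6, -6.5, -4], [-9.5, -10, -6], [-12.5, -13, -8], [-15.5, -16.5, -9.5], [-18.5, -20, -10.5], [-21.5, -23.5, -11.5], [-24.5, -27, -12], [-27.5, -30.5, -12], [-30.5, -34, -12], [-33, -37.5, -12], [-36, -41, -12]], delta_rot=[[0, 0, -0.02], [0, 0, -0.04], [0, 0, -0.06], [0, 0, -0.08], [0, 0, -0.1], [0, 0, -0.12], [0, 0, -0.14], [0, 0, -0.16], [0, 0, -0.18], [0, 0, -0.2], [0, 0, -0.22], [0, 0, -0.234]], hand=1, force=60)

```text
time: 2.6
tool_pos: [0.3931, 0.2146, 0.3589]
tcp_rot: [0.07, 3.139, 0.001]
wrist_force: [-0.2, 1.5, -0.3]
width: 1.001
```

Run:
```python
from h import *
s=st(); r,n=slope(); go(CT+.12*n,r,s)
```

```text
t 2.6 q [ 0.444 -0.231  1.891 -0.     1.48  -1.082] p [0.3931 0.2146 0.3589] F [-0.2  1.5 -0.3] w 1.001
slide cm [ -4.03 -47.26  10.44] rot [ 0.001 -0.522  0.001]
```

Call:
play_rows(slide=[[-0.5, -3.5, 0], [-1, -7.5, 0], [-1.5, -11.5, 0.5], [-2, -15.5, 1], [-2.5, -19.5, 2], [-3, -23.5, 3], [-3.5, -27.5, 4.5], [-4, -31.5, 6], [-4, -35.5, 7.5], [-4, -39.5, 9], [-4, -43.5, 10], [-4, -47.3, 10.4]], delta_rot=[[0, -0.03, 0], [0, -0.06, 0], [0, -0.1, 0], [0, -0.15, 0], [0, -0.2, 0], [0, -0.25, 0], [0, -0.3, 0], [0, -0.35, 0], [0, -0.4, 0], [0, -0.45, 0], [0, -0.5, 0], [0, -0.522, 0]])

```text
time: 3.6
tool_pos: [0.4149, -0.2521, 0.255]
tcp_rot: [0.088, 2.629, -0.022]
wrist_force: [1.6, 0.6, -0.2]
width: 1.001
```

Run:
```python
from h import *
s=st(); r,n=slope(); go(CT+.07*n,r,s); go(CT+.013*n,r,s)
for c in("top","scene"):
    p=read_camera(c); im=p["image"][:,:,::-1]
    im=im[120:300,300:520] if c=="top" else im[120:300,150:370]
    cv2.imwrite(f"pics/{c}1.png",cv2.resize(im,None,fx=3,fy=3))
```

```text
t 3.6 q [-0.841 -0.386  2.268  0.442  0.927 -2.553] p [ 0.4149 -0.2521  0.255 ] F [ 1.6  0.6 -0.2] w 1.001
slide cm [ 0.14 -0.68  4.98] rot [-0.01  -0.013 -0.019]
slide cm [ 0.07 -0.62 10.67] rot [-0.01  -0.013 -0.019]
```

View pics/scene1.png

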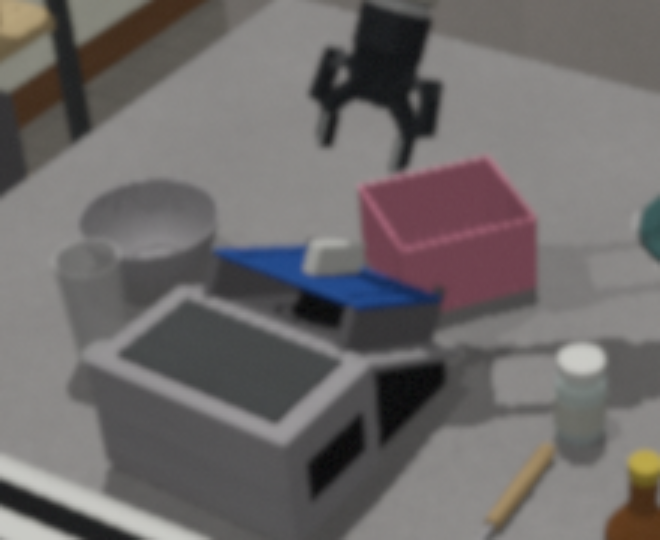

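The scene picture shows the open gripper up the lid's normal from the bar, with the lid still on its guards. q6 sits at its lower limit, so I'll use the equivalent half-turned grasp.

Call:
play_rows(slide=[[0, 0, 0], [0, 0, 0], [0, 0, 0], [0, 0, 0], [0, 0, 0], [0, 0, 0], [0, 0, 0], [0, 0, 0], [0, 0, 0], [0, 0, 0], [0, 0, 0], [0, 0, 0]], delta_rot=[[0, 0, 0.12], [0, 0, 0.24], [0, 0, 0.36], [0, 0, 0.48], [0, 0, 0.6], [0, 0, 0.72], [0, 0, 0.84], [0, 0, 0.96], [0, 0, 1.08], [0, 0, 1.2], [0, 0, 1.32], [0, 0, 1.44]])

```text
time: 4.7
tool_pos: [0.4173, -0.2538, 0.2578]
tcp_rot: [1.857, 1.974, 0.447]
wrist_force: [0.8, -0.1, 0.5]
width: 1.002
```

Call:
play_rows(slide=[[0, 0, 0], [0, 0, 0], [0, 0, 0], [0, 0, 0], [0, 0, 0], [0, 0, 0], [0, 0, 0], [0, 0, 0], [0, 0, 0], [0, 0, 0], [0, 0, 0], [0, 0, 0]], delta_rot=[[0, 0, 0.12], [0, 0, 0.24], [0, 0, 0.36], [0, 0, 0.48], [0, 0, 0.6], [0, 0, 0.72], [0, 0, 0.84], [0, 0, 0.96], [0, 0, 1.08], [0, 0, 1.2], [0, 0, 1.32], [0, 0, 1.44]])

```text
time: 5.7
tool_pos: [0.4176, -0.2528, 0.2584]
tcp_rot: [2.948, 0.28, 0.764]
wrist_force: [0.1, -0.0, 0.2]
width: 1.0
```

Run:
```python
from h import *
s=st(); r,n=slope(cw=np.pi); go(CT+.08*n,r,s); go(CT+.013*n,r,s)
```

```text
t 5.7 q [-0.835 -0.384  2.261  0.437  0.928  0.341] p [ 0.4176 -0.2528  0.2584] F [ 0.1 -0.   0.2] w 1.0
slide cm [-0.7   0.47  4.13] rot [0.011 0.014 0.238]
slide cm [-0.6   0.41 10.83] rot [0.011 0.014 0.238]
```

Call:
play_rows(slide=[[-0.3, 0.2, 1.5], [-0.7, 0.47, 3], [-0.7, 0.47, 4.1], [-0.7, 0.47, 4.1], [-0.7, 0.47, 4.1]], delta_rot=[[0, 0, 0.12], [0.011, 0.014, 0.238], [0.011, 0.014, 0.238], [0.011, 0.014, 0.238], [0.011, 0.014, 0.238]])

```text
time: 6.12
tool_pos: [0.4324, -0.2591, 0.2197]
tcp_rot: [3.024, -0.065, 0.809]
wrist_force: [-0.7, 0.3, 0.7]
width: 1.004
```

Run:
```python
from h import *
s=st(); r,n=slope(cw=np.pi); go(CT+.013*n,r,s)
for c in("top","scene"):
    p=read_camera(c); im=p["image"][:,:,::-1]
    im=im[120:300,300:520] if c=="top" else im[120:300,150:370]
    cv2.imwrite(f"pics/{c}2.png",cv2.resize(im,None,fx=3,fy=3))
```

```text
t 6.1167 q [-0.833 -0.31   2.288  0.496  0.843  0.507] p [ 0.4324 -0.2591  0.2197] F [-0.7  0.3  0.7] w 1.004
slide cm [0.01 0.12 6.71] rot [-0.002  0.001  0.002]
```

View pics/scene2.png

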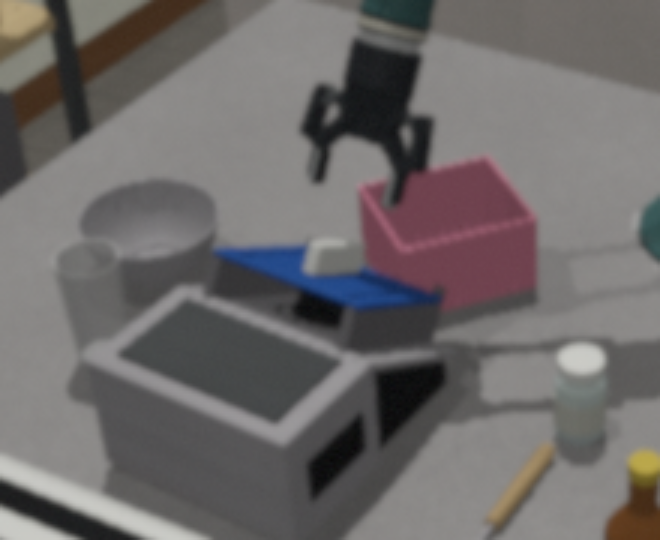

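View pics/top2.png

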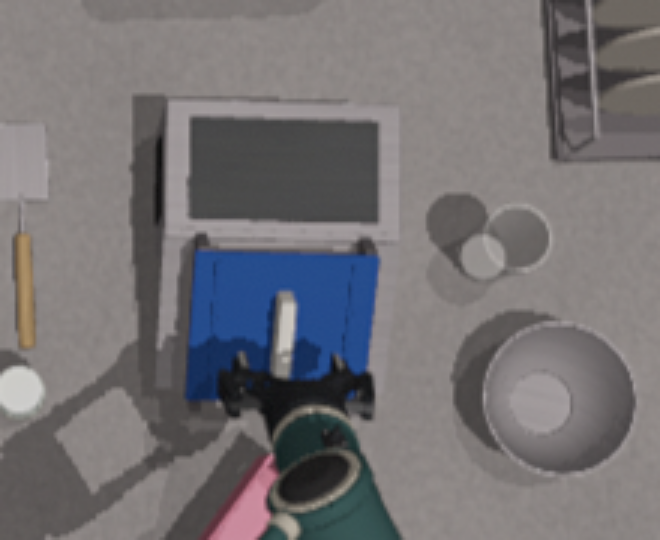

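The scene picture shows the gripper above the bar (330,257) with its jaws across it. The top picture shows the bar at (284,335), between the fingers at about (240,380) and (340,370). I'm going down.

Call:
play_rows(slide=[[0, 0.1, 1.5], [0, 0.1, 3], [0, 0.1, 4.2], [0, 0.1, 5.2], [0, 0.1, 6], [0, 0.1, 6.6], [0, 0.1, 6.7], [0, 0.1, 6.7]], delta_rot=[[0, 0, 0], [0, 0, 0], [0, 0, 0], [0, 0, 0], [0, 0, 0], [0, 0, 0], [0, 0, 0], [0, 0, 0]])

```text
time: 6.88
tool_pos: [0.4664, -0.2624, 0.163]
tcp_rot: [3.022, -0.065, 0.811]
wrist_force: [-0.1, -0.2, 0.6]
width: 0.996
```

Run:
```python
from h import *
s=st(); r,n=slope(cw=np.pi); go(CT+.013*n,r,s)
for c in("top","scene"):
    p=read_camera(c); im=p["image"][:,:,::-1]
    im=im[120:300,300:520] if c=="top" else im[120:300,150:370]
    cv2.imwrite(f"pics/{c}3.png",cv2.resize(im,None,fx=3,fy=3))
```

```text
t 6.8833 q [-0.774 -0.179  2.303  0.553  0.688  0.466] p [ 0.4664 -0.2624  0.163 ] F [-0.1 -0.2  0.6] w 0.996
slide cm [-0.11 -0.07  0.1 ] rot [-0.    -0.001  0.002]
```

View pics/scene3.png

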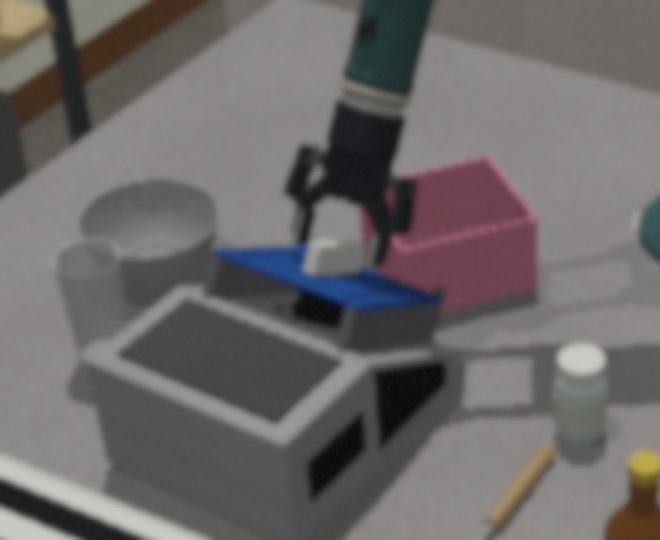

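The bar (330,258) sits between the fingers. I'm closing.

Call:
play_rows(slide=[[0, 0, 0], [0, 0, 0], [0, 0, 0], [0, 0, 0], [0, 0, 0], [0, 0, 0], [0, 0, 0], [0, 0, 0], [0, 0, 0], [0, 0, 0]], delta_rot=[[0, 0, 0], [0, 0, 0], [0, 0, 0], [0, 0, 0], [0, 0, 0], [0, 0, 0], [0, 0, 0], [0, 0, 0], [0, 0, 0], [0, 0, 0]], hand=0, force=60)

```text
time: 7.82
tool_pos: [0.4666, -0.2632, 0.1641]
tcp_rot: [3.02, -0.066, 0.813]
wrist_force: [-4.8, -1.9, 5.7]
width: 0.176
```

Call:
play_rows(slide=[[0, 0, -0.3], [0, 0, -0.8], [0, 0, -1.5], [0, 0, -2.5], [0, 0, -3.5], [0, 0, -4.5], [0, 0, -5.5], [0, 0, -6.5], [0, 0, -7.5], [0, 0, -8], [0, 0, -8]], delta_rot=[[0, 0, 0], [0, 0, 0], [0, 0, 0], [0, 0, 0], [0, 0, 0], [0, 0, 0], [0, 0, 0], [0, 0, 0], [0, 0, 0], [0, 0, 0], [0, 0, 0]])

```text
time: 8.73
tool_pos: [0.4266, -0.262, 0.2353]
tcp_rot: [3.016, -0.066, 0.816]
wrist_force: [-0.3, -0.4, -1.3]
width: 0.176
```

Run:
```python
from h import *
s=st(); go([.42,-.1,.33],level(np.radians(3+180)),s)
for c in("scene",):
    p=read_camera(c); im=p["image"][:,:,::-1]
    im=im[120:300,150:370]
    cv2.imwrite(f"pics/{c}4.png",cv2.resize(im,None,fx=3,fy=3))
```

```text
t 8.7333 q [-0.85  -0.335  2.277  0.489  0.874  0.509] p [ 0.4266 -0.262   0.2353] F [-0.3 -0.4 -1.3] w 0.176
slide cm [  3.62 -16.11  -8.94] rot [ 0.03  -0.528 -0.094]
```

View pics/scene4.png

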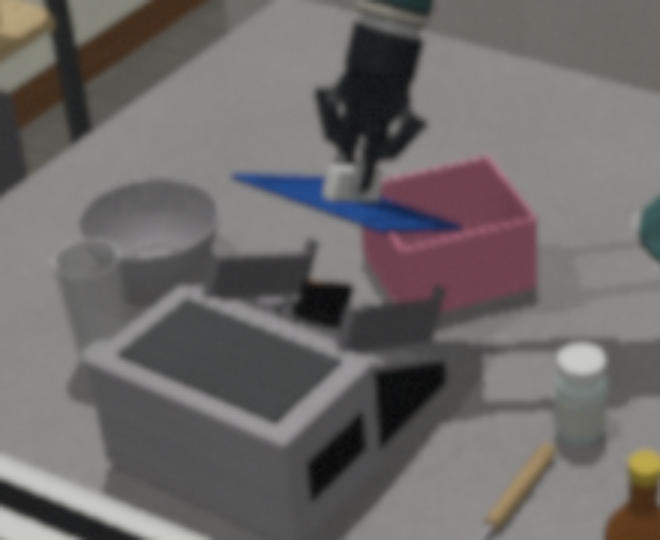

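The lid is held at the bar (350,183), clear of the guards; the dial now shows at (322,302).

Call:
play_rows(slide=[[0, 0, -2], [0, 0, -4.5], [0, -0.5, -7], [0.5, -2, -9], [1, -4, -9], [1.5, -6, -9], [2, -8, -9], [2.5, -10, -9], [3, -12, -9], [3.5, -14, -9], [3.6, -16.1, -9], [3.6, -16.1, -9]], delta_rot=[[0, 0, 0], [0, 0, 0], [0, -0.05, -0.01], [0.005, -0.1, -0.02], [0.01, -0.16, -0.03], [0.01, -0.22, -0.04], [0.015, -0.28, -0.05], [0.02, -0.34, -0.06], [0.025, -0.4, -0.07], [0.03, -0.46, -0.08], [0.03, -0.528, -0.094], [0.03, -0.528, -0.094]])

```text
time: 9.78
tool_pos: [0.4216, -0.0963, 0.329]
tcp_rot: [-3.136, -0.091, 0.006]
wrist_force: [0.7, -0.9, -2.9]
width: 0.178
```

Run:
```python
from h import *
s=st(); go([.46,.2415,.26],level(np.radians(3+180)),s)
```

```text
t 9.7833 q [-0.284 -0.252  1.96   0.003  1.438  1.228] p [ 0.4216 -0.0963  0.329 ] F [ 0.7 -0.9 -2.9] w 0.178
slide cm [  5.82 -33.47   7.01] rot [-0.004  0.004  0.006]
```

Call:
play_rows(slide=[[0, -2, 0], [0.5, -5, 0], [1, -8, 0], [1.5, -11.5, 0.5], [2, -15, 1], [3, -18.5, 2], [4, -22, 3], [5, -25.5, 4], [5.5, -29, 5], [5.8, -32, 6], [5.8, -33.5, 6.5], [5.8, -33.5, 7]], delta_rot=[[0, 0, 0], [0, 0, 0], [0, 0, 0], [0, 0, 0], [0, 0, 0], [0, 0, 0], [0, 0, 0], [0, 0, 0], [0, 0, 0], [0, 0, 0], [0, 0, 0], [0, 0, 0]])

```text
time: 10.78
tool_pos: [0.4593, 0.2445, 0.2584]
tcp_rot: [-3.135, -0.096, 0.009]
wrist_force: [0.5, 0.1, -2.4]
width: 0.173
```

Call:
play_rows(slide=[[0, 0, 0], [0, 0, 0], [0, 0, 0]], delta_rot=[[0, 0, 0], [0, 0, 0], [0, 0, 0]])

```text
time: 11.03
tool_pos: [0.4595, 0.2436, 0.2583]
tcp_rot: [-3.135, -0.094, 0.009]
wrist_force: [-0.4, 0.2, -2.9]
width: 0.178
```

```bash
cat > meas.py <<'E'
from h import *
def meas(tag,crops=True):
    s=st(); print("rot",R.from_rotvec(s["tcp_rot"]).as_matrix()[:,2].round(4))
    for n in ("top","scene"):
        p=read_camera(n); X=cloud(p); I=p["image"].astype(int); ok=p["depth"]>0
        r,g,b=I[...,0],I[...,1],I[...,2]
        reg=ok&(X[...,2]>.05)&(X[...,0]>.2)&(X[...,0]<.9)&(X[...,1]>.0)&(X[...,1]<.5)
        bl=reg&(b>g+30)&(b>r+40)
        P=X[bl]; c,nn,P=plane(P); print(n,"lid n",nn.round(3),len(P))
        q=X[bl]; q=q[abs((q-c)@nn)<.007]; print(" lid rect",rect(q[:,:2]),"z",c[2])
        t=reg&(abs(X[...,2]-.1)<.01)&(X[...,1]>.1)&(X[...,0]<.56)&(abs(r-b)<40)
        k,lab,sta,_=cv2.connectedComponentsWithStats(t.astype(np.uint8))
        for i in range(1,k):
            if sta[i,4]>25: print(" white z~.1",sta[i,4],rect(X[lab==i][:,:2]))
        im=p["image"][:,:,::-1]
        im=im[160:310,160:340] if n=="top" else im[170:350,310:530]
        cv2.imwrite(f"pics/{n}{tag}.png",cv2.resize(im,None,fx=3,fy=3))
E
python3 -c "
from meas import *
meas(5)"
```

```text
t 11.0333 q [ 0.435 -0.041  1.906  0.007  1.28   1.944] p [0.4595 0.2436 0.2583] F [-0.4  0.2 -2.9] w 0.178
rot [-0.0056  0.0049 -1.    ]
top lid n [ 0.005 -0.005  1.   ] 1652
 lid rect ((0.4546169340610504, 0.243196040391922), (0.16892869770526886, 0.1845737099647522), 3.1209490299224854) z 0.2441742951495416
 white z~.1 62 ((0.44668129086494446, 0.15887264907360077), (0.11014926433563232, 0.005702925845980644), 3.1623153686523438)
scene lid n [ 0.009 -0.003  1.   ] 1910
 lid rect ((0.4543541371822357, 0.2448432892560959), (0.17823649942874908, 0.190023273229599), 4.2139105796813965) z 0.24474759916161926
 white z~.1 44 ((0.23841592669487, 0.33699336647987366), (0.08085055649280548, 0.020736243575811386), 17.742340087890625)
 white z~.1 563 ((0.46067455410957336, 0.24097511172294617), (0.1638917624950409, 0.1713886559009552), 3.0880727767944336)
 white z~.1 53 ((0.285674124956131, 0.4583956301212311), (0.013276222161948681, 0.0990656390786171), 38.89242172241211)
```

View pics/scene5.png

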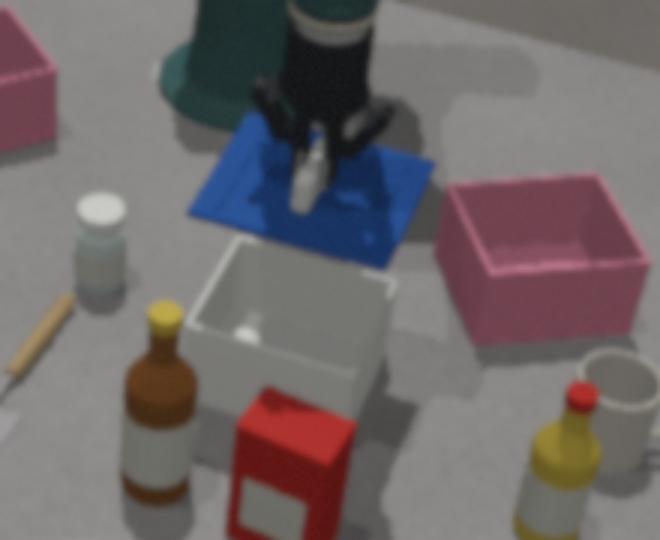

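View pics/top5.png

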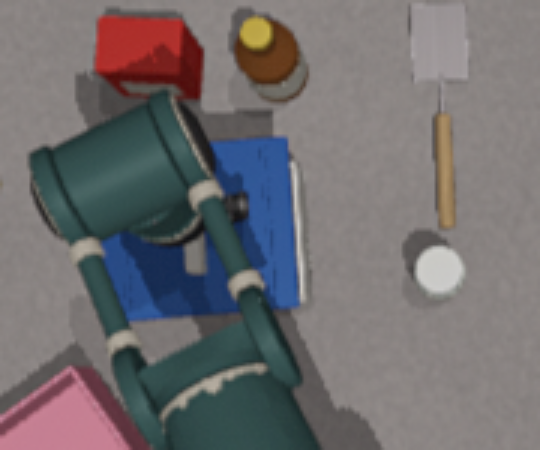

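The lid is held flat over the tub: in the scene crop it is at (310,190) with the tub mouth below at (290,310); in the top crop the lid is at (200,230). It needs to move about +6 mm in x and -3 mm in y.

Run:
```python
from h import *
s=read_state(); go([.4595+.0062,.2436-.0032,.135],level(np.radians(3.1+180)),s)
```

```text
slide cm [ 0.63  0.43 12.39] rot [-0.006  0.004  0.005]
```

Call:
play_rows(slide=[[0.2, 0.1, 1], [0.4, 0.2, 2.5], [0.6, 0.4, 4.5], [0.63, 0.43, 6.5], [0.63, 0.43, 8.5], [0.63, 0.43, 10], [0.63, 0.43, 11.2], [0.63, 0.43, 12], [0.63, 0.43, 12.4], [0.63, 0.43, 12.4], [0.63, 0.43, 12.4]], delta_rot=[[-0.006, 0.004, 0.005], [-0.006, 0.004, 0.005], [-0.006, 0.004, 0.005], [-0.006, 0.004, 0.005], [-0.006, 0.004, 0.005], [-0.006, 0.004, 0.005], [-0.006, 0.004, 0.005], [-0.006, 0.004, 0.005], [-0.006, 0.004, 0.005], [-0.006, 0.004, 0.005], [-0.006, 0.004, 0.005]])

```text
time: 12.05
tool_pos: [0.4663, 0.2405, 0.1356]
tcp_rot: [-3.14, -0.086, -0.001]
wrist_force: [-0.4, 0.2, -1.6]
width: 0.178
```

```bash
python3 -c "
from meas import *
meas(6); go([.4657,.2404,.1215],level(np.radians(3.1+180)))"
```

```text
t 12.05 q [ 0.429  0.07   2.03  -0.     1.04   1.945] p [0.4663 0.2405 0.1356] F [-0.4  0.2 -1.6] w 0.178
rot [ 8.e-04  1.e-04 -1.e+00]
top lid n [ 0.004 -0.001  1.   ] 1351
 lid rect ((0.4619412422180176, 0.24037164449691772), (0.16895045340061188, 0.18503549695014954), 3.2203776836395264) z 0.12137165258533728
scene lid n [0.003 0.001 1.   ] 1772
 lid rect ((0.45983603596687317, 0.24159982800483704), (0.1758715957403183, 0.18900911509990692), 2.653653144836426) z 0.12184740464137661
 white z~.1 29 ((0.24017420411109924, 0.34009337425231934), (0.08621063083410263, 0.009868602268397808), 29.405254364013672)
 white z~.1 66 ((0.29091528058052063, 0.4474094808101654), (0.025941167026758194, 0.12506979703903198), 25.358110427856445)
 white z~.1 211 ((0.531586229801178, 0.24374571442604065), (0.014357390813529491, 0.1725277304649353), 3.8257803916931152)
slide cm [-0.1   0.04  1.46] rot [-0.    -0.002  0.   ]
```

View pics/scene6.png

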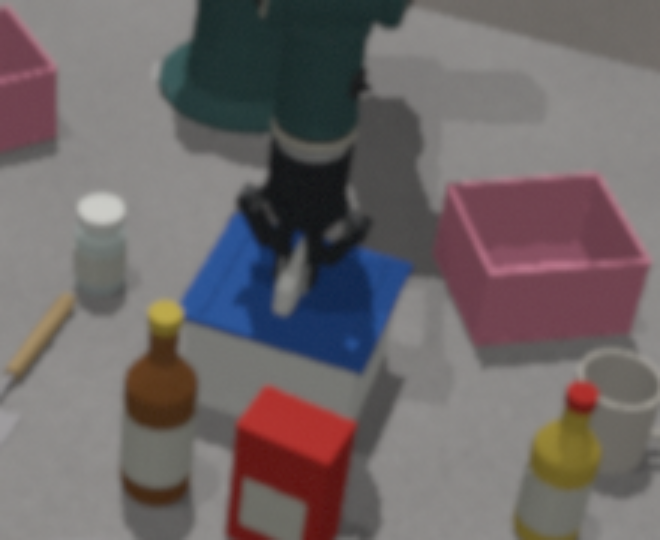

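The lid at (300,290) in the crop is centred over the tub and about 14 mm above its rim. I'm lowering it slowly.

Call:
play_rows(slide=[[0, 0, 0.4], [0, 0, 0.8], [0, 0, 1.05], [0, 0, 1.2], [0, 0, 1.3], [0, 0, 1.35], [0, 0, 1.4], [0, 0, 1.4]], delta_rot=[[0, -0.002, 0], [0, -0.002, 0], [0, -0.002, 0], [0, -0.002, 0], [0, -0.002, 0], [0, -0.002, 0], [0, -0.002, 0], [0, -0.002, 0]])

```text
time: 12.82
tool_pos: [0.4668, 0.2409, 0.1229]
tcp_rot: [-3.14, -0.086, -0.0]
wrist_force: [-2.7, -1.5, 2.9]
width: 0.17
```

Call:
play_rows(slide=[[0, 0, 0], [0, 0, 0], [0, 0, 0], [0, 0, 0], [0, 0, 0], [0, 0, 0], [0, 0, 0], [0, 0, 0]], delta_rot=[[0, 0, 0], [0, 0, 0], [0, 0, 0], [0, 0, 0], [0, 0, 0], [0, 0, 0], [0, 0, 0], [0, 0, 0]], hand=0.7)

```text
time: 13.48
tool_pos: [0.4668, 0.2409, 0.1228]
tcp_rot: [-3.14, -0.086, -0.0]
wrist_force: [0.1, 0.4, 0.1]
width: 0.699
```

Call:
play_rows(slide=[[0, 0, -1], [0, 0, -2.5], [0, 0, -4.5], [0, 0, -7], [0, 0, -10], [0, 0, -13], [0, 0, -16], [0, 2, -19], [0, 5, -20], [0, 8, -20], [0, 11, -20], [0, 14, -20]], delta_rot=[[0, 0, 0], [0, 0, 0], [0, 0, 0], [0, 0, 0], [0, 0, 0], [0, 0, 0], [0, 0, 0], [0, 0, 0], [0, 0, 0], [0, 0, 0], [0, 0, 0], [0, 0, 0]], hand=1)

```text
time: 14.48
tool_pos: [0.4745, 0.0999, 0.3244]
tcp_rot: [-3.14, -0.087, -0.004]
wrist_force: [0.6, -0.9, 0.1]
width: 0.995
```

```bash
python3 -c "
from meas import *
meas(7)
p=read_camera('top');cv2.imwrite('pics/t7.png',p['image'][:,:,::-1]); print(landmark_of('dial_grip',p))
np.savez('t7.npz',X=cloud(p),I=p['image'])
p=read_camera('scene');im=p['image'][:,:,::-1][120:300,150:370];cv2.imwrite('pics/s7.png',cv2.resize(im,None,fx=3,fy=3)); print(landmark_of('dial_grip',p))
np.savez('s7.npz',X=cloud(p),I=p['image'])
"
```

```text
t 14.4833 q [ 0.156 -0.147  1.882  0.     1.404  1.671] p [0.4745 0.0999 0.3244] F [ 0.6 -0.9  0.1] w 0.995
rot [ 2.4e-03  8.0e-04 -1.0e+00]
top lid n [-0.002  0.     1.   ] 1794
 lid rect ((0.4620841145515442, 0.2428068220615387), (0.168964684009552, 0.188602477312088), 2.659482002258301) z 0.1084659440661778
scene lid n [-0.001 -0.     1.   ] 1944
 lid rect ((0.46263647079467773, 0.24242696166038513), (0.17437025904655457, 0.18922920525074005), 2.687386989593506) z 0.10899129899760089
 white z~.1 32 ((0.42296645045280457, 0.14647160470485687), (0.010136719793081284, 0.08687033504247665), 88.52716064453125)
 white z~.1 52 ((0.28621232509613037, 0.4608859717845917), (0.014502797275781631, 0.10122814774513245), 37.987937927246094)
[{'at': [390.1, 229.0], 'conf': 0.79}]
[{'at': [258.4, 217.2], 'conf': 0.79}]
```

View pics/scene7.png

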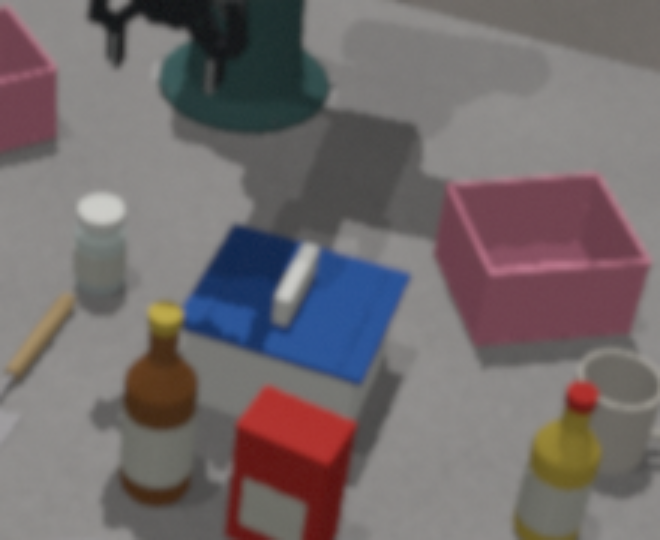

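View pics/t7.png

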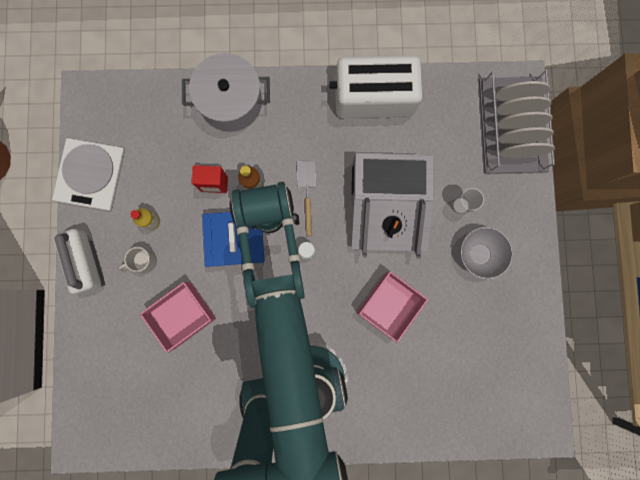

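View pics/s7.png

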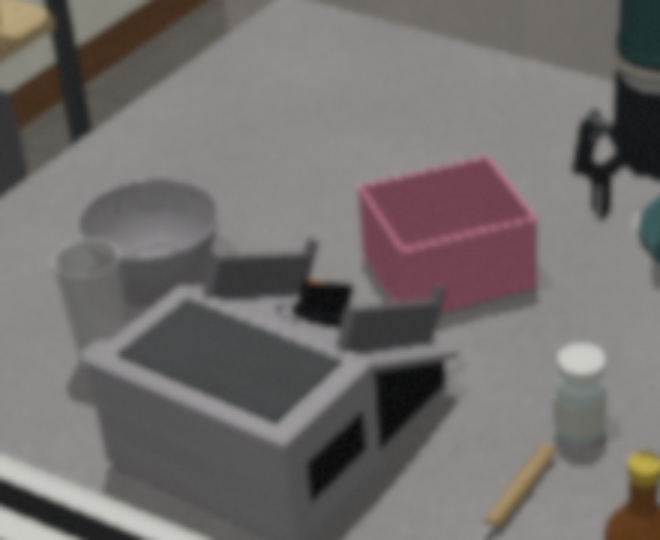

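The scene crop shows the lid flat and square on the tub, centred at (297,300), let go; its measured centre is within 2 mm of the tub's. In the top picture the dial shows at (391,226) with its orange pointer. Next I measure it.

Run:
```python
from h import *
d=np.load('t7.npz');X=d['X'];I=d['I'].astype(int)
cv2.imwrite('pics/d7.png',cv2.resize(d['I'][190:260,350:435,::-1],None,fx=8,fy=8,interpolation=cv2.INTER_CUBIC))
r,g,b=I[...,0],I[...,1],I[...,2]
# panel plane
win=np.zeros((480,640),bool);win[195:255,370:415]=1
gray=win&(abs(r-b)<30)&(r>110)
P=X[gray];P=P[(P[:,2]>.05)&(P[:,2]<.14)];c,n,P=plane(P);print("panel",c,n,len(P),"az",np.degrees(np.arctan2(n[1],n[0]))-180)
rot,nn=slope(); ex=-rot.as_matrix()[:,0]; ey=rot.as_matrix()[:,1]
D=X-c;h=D@nn;a=D@ex;bb=D@ey
dk=win&(r<70)&(g<70)&(b<70)
for lo,hi in((.006,.02),(.028,.05)):
    m=dk&(h>lo)&(h<hi); print(lo,m.sum(),rect(np.c_[a[m],bb[m]]),np.median(h[m]),"abs mean",c+ex*a[m].mean()+ey*bb[m].mean())
o=win&(r>150)&(b<90)&(r>g+50)
k,l=cv2.connectedComponents(o.astype(np.uint8))
m=win&(h>.03)&(h<.05); q=np.c_[a[m],bb[m]];print("bar all",m.sum(),rect(q)); C=rect(q)[0]
print("bar top foot",c+ex*C[0]+ey*C[1], "h",np.median(h[m]))
for i in range(1,k):
    m=l==i; print("orange",m.sum(),"a,b,h",a[m].mean()-C[0],bb[m].mean()-C[1],h[m].mean(), "angle cw", np.arctan2(-(bb[m].mean()-C[1]),a[m].mean()-C[0]), np.argwhere(m).mean(0))
```

```text
panel [ 0.49338922 -0.26589581  0.09850059] [-0.49637824  0.02375856  0.86778118] 1555 az -2.7403039506928053
0.006 155 ((-0.019784800708293915, -0.034468404948711395), (0.14456816017627716, 0.06092916056513786), 57.54694747924805) 0.012183325205135234 abs mean [ 0.49582922 -0.26528846  0.09989197]
0.028 84 ((0.003778848797082901, -0.00033279135823249817), (0.01838056370615959, 0.0655212551355362), 73.87603759765625) 0.040399334368695576 abs mean [ 0.49557837 -0.2633386   0.09969622]
bar all 102 ((0.00346396304666996, -0.0004567541182041168), (0.01807163469493389, 0.06512127071619034), 74.56427764892578)
bar top foot [ 0.4963653  -0.26648818  0.10023257] h 0.04109476906229588
orange 10 a,b,h 0.015174459906878629 -0.006173479523437535 0.04282484223518899 angle cw 0.38638345930882007 [224.  395.5]
orange 1 a,b,h -0.0417669919657464 -0.024656255600538645 -0.0007803342016755766 angle cw 2.6083147266719937 [235. 398.]
```

View pics/d7.png

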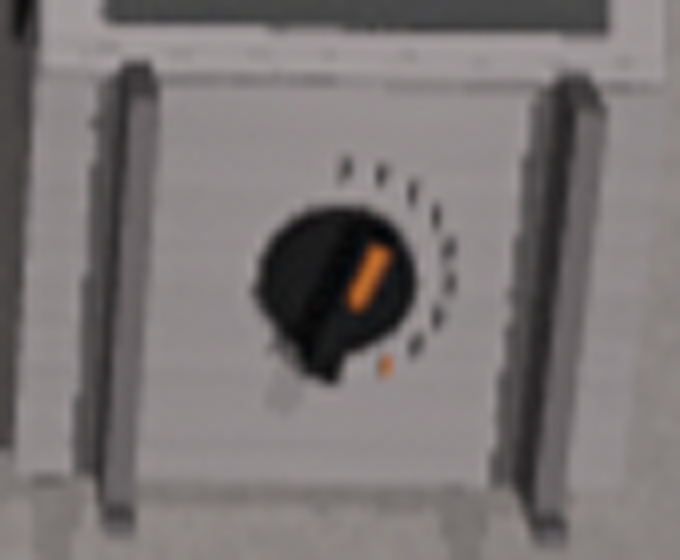

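The crop shows the dial at about (335,280) with its pointer about 0.27–0.39 rad clockwise of up-slope, and the orange end tick at (385,365). The fit puts the axis foot at (0.496,-0.266,0.100), which matches the stated 100 mm height.

Call:
play_rows(slide=[[-0.5, 2, 0], [-1, 5, 0], [-1.5, 8, 0], [-2, 11, 0], [-2.5, 14, 0], [-3, 17, 0], [-4, 20, 0], [-4.5, 23, 0], [-5, 26, 0], [-6, 29, 0], [-7, 32, 0], [-7.3, 34.5, 0]], delta_rot=[[0, 0, -0.12], [0, 0, -0.24], [0, 0, -0.36], [0, 0, -0.48], [0, 0, -0.6], [0, 0, -0.72], [0, 0, -0.84], [0, 0, -0.96], [0, 0, -1.08], [0, 0, -1.2], [0, 0, -1.32], [0, 0, -1.44]])

```text
time: 15.78
tool_pos: [0.4201, -0.2475, 0.3228]
tcp_rot: [-2.311, -2.127, -0.001]
wrist_force: [0.2, -0.5, -0.4]
width: 1.002
```

Call:
play_rows(slide=[[0, 0, 0], [0, 0, 0], [0, 0, 0], [0, 0, 0], [0, 0, 0], [0, 0, 0], [0, 0, 0], [0, 0, 0], [0, 0, 0], [0, 0, 0], [0, 0, 0]], delta_rot=[[0, 0, -0.12], [0, 0, -0.24], [0, 0, -0.36], [0, 0, -0.48], [0, 0, -0.6], [0, 0, -0.72], [0, 0, -0.84], [0, 0, -0.96], [0, 0, -1.08], [0, 0, -1.2], [0, 0, -1.26]])

```text
time: 16.7
tool_pos: [0.421, -0.2463, 0.3228]
tcp_rot: [-0.602, -3.083, -0.003]
wrist_force: [-1.1, 0.5, 0.7]
width: 0.999
```

```bash
echo 'FOOT=np.array([.4964,-.2658,.1002])' >> h.py
python3 - <<'E'
from h import *
s=st(); r,n=slope(cw=.29); go(FOOT+.14*n,r,s)
E
```

```text
t 16.7 q [-5.810e-01 -1.380e-01  1.878e+00  1.000e-03  1.403e+00 -1.767e+00] p [ 0.421  -0.2463  0.3228] F [-1.1  0.5  0.7] w 0.999
slide cm [-1.13 -1.32 10.13] rot [-0.161 -0.498 -0.049]
```

Call:
play_rows(slide=[[-0.5, -0.5, 1], [-1, -1, 2.5], [-1.1, -1.3, 4.5], [-1.1, -1.3, 6.5], [-1.1, -1.3, 8.5], [-1.1, -1.3, 10], [-1.1, -1.3, 10.1], [-1.1, -1.3, 10.1]], delta_rot=[[-0.03, -0.1, -0.01], [-0.06, -0.2, -0.02], [-0.1, -0.3, -0.03], [-0.13, -0.4, -0.04], [-0.16, -0.498, -0.049], [-0.161, -0.498, -0.049], [-0.161, -0.498, -0.049], [-0.161, -0.498, -0.049]])

```text
time: 17.37
tool_pos: [0.4264, -0.2614, 0.2211]
tcp_rot: [0.438, 2.586, 0.088]
wrist_force: [0.6, -0.4, 1.6]
width: 1.0
```

Run:
```python
from h import *
s=st(); r,n=slope(cw=.29); go(FOOT+.025*n,r,s)
p=read_camera("scene"); im=p["image"][:,:,::-1][120:300,150:370]
cv2.imwrite(f"pics/s8.png",cv2.resize(im,None,fx=3,fy=3))
```

```text
t 17.3667 q [-0.849 -0.317  2.29   0.498  0.855 -2.355] p [ 0.4264 -0.2614  0.2211] F [ 0.6 -0.4  1.6] w 1.0
slide cm [-0.09 -0.13 11.48] rot [ 0.002 -0.002 -0.001]
```

View pics/s8.png

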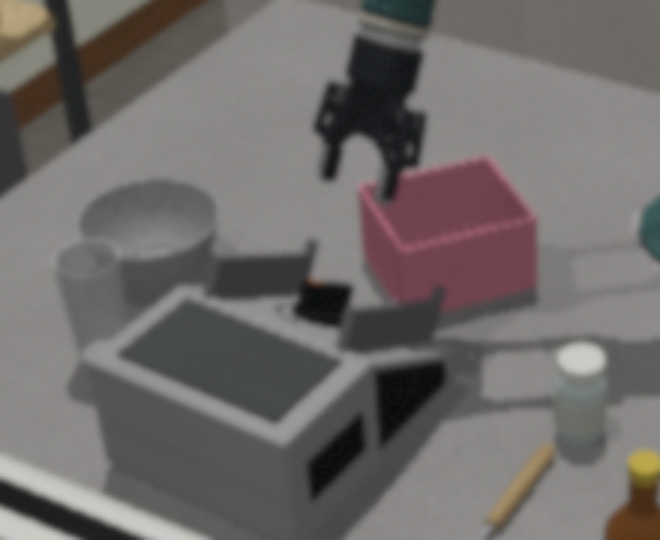

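The gripper is straight up the dial's axis; the dial is at (325,302). I'm descending.

Call:
play_rows(slide=[[0, -0.1, 2], [-0.1, -0.1, 4], [-0.1, -0.1, 6], [-0.1, -0.1, 7.5], [-0.1, -0.1, 8.8], [-0.1, -0.1, 9.8], [-0.1, -0.1, 10.6], [-0.1, -0.1, 11.2], [-0.1, -0.1, 11.5], [-0.1, -0.1, 11.5]], delta_rot=[[0, 0, 0], [0, 0, 0], [0, 0, 0], [0, 0, 0], [0, 0, 0], [0, 0, 0], [0, 0, 0], [0, 0, 0], [0, 0, 0], [0, 0, 0]])

```text
time: 18.25
tool_pos: [0.486, -0.2662, 0.1239]
tcp_rot: [0.435, 2.584, 0.086]
wrist_force: [-0.3, 0.1, -0.1]
width: 0.999
```

Run:
```python
from h import *
s=st(); r,n=slope(cw=.29); go(FOOT+.025*n,r,s)
for c in("top","scene"):
    p=read_camera(c); im=p["image"][:,:,::-1]
    im=im[190:260,350:435] if c=="top" else im[190:250,220:300]
    cv2.imwrite(f"pics/{c}9.png",cv2.resize(im,None,fx=7,fy=7))
```

```text
t 18.25 q [-0.747 -0.082  2.303  0.615  0.595 -2.444] p [ 0.486  -0.2662  0.1239] F [-0.3  0.1 -0.1] w 0.999
slide cm [0.3  0.   0.07] rot [0.001 0.    0.001]
```

View pics/scene9.png

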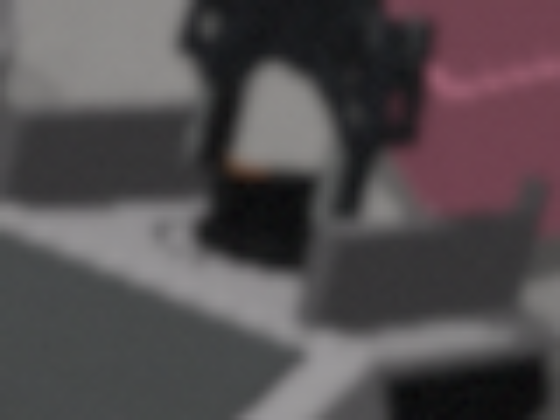

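View pics/top9.png

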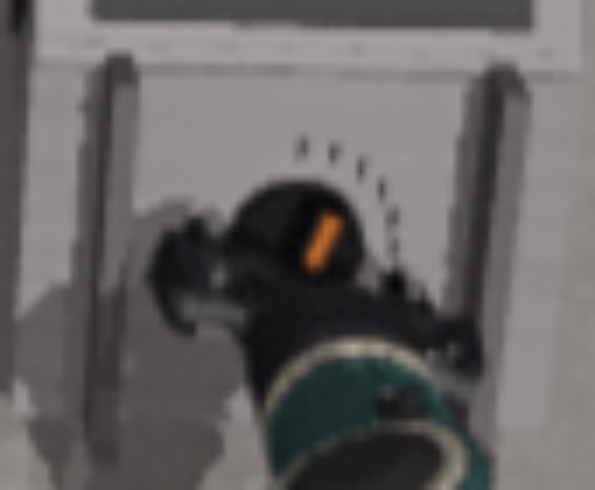

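The top crop shows the jaws straddling the dial bar: pointer at (322,240), fingers at (200,270) and (395,285). I'll correct x by 3 mm and close.

Call:
play_rows(slide=[[0.3, 0, 0], [0.3, 0, 0], [0.3, 0, 0], [0.3, 0, 0], [0.3, 0, 0], [0.3, 0, 0], [0.3, 0, 0], [0.3, 0, 0], [0.3, 0, 0], [0.3, 0, 0]], delta_rot=[[0, 0, 0], [0, 0, 0], [0, 0, 0], [0, 0, 0], [0, 0, 0], [0, 0, 0], [0, 0, 0], [0, 0, 0], [0, 0, 0], [0, 0, 0]], hand=0, force=40)

```text
time: 19.18
tool_pos: [0.4826, -0.2688, 0.1234]
tcp_rot: [0.436, 2.582, 0.076]
wrist_force: [-9.5, -9.1, 1.1]
width: 0.167
```

Run:
```python
from h import *
s=st(); print(s["torque"]);r,n=slope(cw=.29); go(FOOT+.025*n,r,s)
```

```text
t 19.1833 q [-0.753 -0.086  2.309  0.614  0.589 -2.449] p [ 0.4826 -0.2688  0.1234] F [-9.5 -9.1  1.1] w 0.167
[-1.32250131  1.37200689 -0.70638469]
slide cm [0.08 0.36 0.19] rot [-0.006  0.003  0.002]
```

Call:
play_rows(slide=[[0, 0, 0], [0, 0, 0], [0, 0, 0], [0, 0, 0], [0, 0, 0], [0, 0, 0], [0, 0, 0], [0, 0, 0]], delta_rot=[[0, 0, 0], [0, 0, 0.08], [0, 0, 0.16], [0, 0, 0.24], [0, 0, 0.32], [0, 0, 0.4], [0, 0, 0.48], [0, 0, 0.56]])

```text
time: 19.85
tool_pos: [0.4819, -0.2701, 0.123]
tcp_rot: [1.148, 2.381, 0.266]
wrist_force: [-6.0, -5.7, -1.1]
width: 0.17
```

```bash
cat > d.py <<'E'
from h import *
s=st(); print(s["torque"]); r,n=slope()
rr=(r.inv()*R.from_rotvec(s["tcp_rot"])).as_rotvec(); print("cw",rr, "axial moment",s["torque"]@-n)
d=s["tool_pos"]-FOOT; print("offset along n",d@n,"upslope",-d@r.as_matrix()[:,0],"left",d@r.as_matrix()[:,1])
R0=R.from_rotvec(s["tcp_rot"]); print("F tool",R0.inv().apply(s["wrist_force"]))
E
python3 d.py
```

```text
t 19.85 q [-0.754 -0.086  2.309  0.612  0.587 -1.886] p [ 0.4819 -0.2701  0.123 ] F [-6.  -5.7 -1.1] w 0.17
[-0.73224337  1.06648804 -0.30579689]
cw [ 0.00897383 -0.00458786  0.85027575] axial moment -0.1251064556710746
offset along n 0.026918530473791998 upslope -0.0009898171765514927 left -0.004921657933273338
F tool [-0.83236566 -8.0944292  -1.8188617 ]
```

The axial moment of 0.125 N m matches the dial's 0.12. I'll keep turning.

Call:
play_rows(slide=[[0, 0, 0], [0, 0, 0], [0, 0, 0], [0, 0, 0], [0, 0, 0], [0, 0, 0], [0, 0, 0], [0, 0, 0], [0, 0, 0], [0, 0, 0]], delta_rot=[[0, 0, 0.08], [0, 0, 0.16], [0, 0, 0.24], [0, 0, 0.32], [0, 0, 0.4], [0, 0, 0.48], [0, 0, 0.56], [0, 0, 0.64], [0, 0, 0.72], [0, 0, 0.8]])

```text
time: 20.68
tool_pos: [0.4803, -0.2707, 0.1221]
tcp_rot: [2.049, 1.798, 0.513]
wrist_force: [-11.6, -3.9, 2.5]
width: 0.166
```

```bash
python3 d.py
```

```text
t 20.6833 q [-0.756 -0.087  2.311  0.608  0.587 -1.082] p [ 0.4803 -0.2707  0.1221] F [-11.6  -3.9   2.5] w 0.166
[-0.63002325  1.55417752 -0.19717272]
cw [ 0.01034325 -0.00778289  1.65269038] axial moment -0.17918182177372965
offset along n 0.02687175468694168 upslope -0.002824650142270166 left -0.0056628836442930855
F tool [-5.18772023 -8.27009595 -7.8604993 ]
```

Call:
play_rows(slide=[[0, 0, 0], [0, 0, 0], [0, 0, 0], [0, 0, 0], [0, 0, 0], [0, 0, 0], [0, 0, 0], [0, 0, 0], [0, 0, 0], [0, 0, 0], [0, 0, 0]], delta_rot=[[0, 0, 0.08], [0, 0, 0.16], [0, 0, 0.24], [0, 0, 0.32], [0, 0, 0.4], [0, 0, 0.48], [0, 0, 0.56], [0, 0, 0.64], [0, 0, 0.72], [0, 0, 0.8], [0, 0, 0.86]])

```text
time: 21.6
tool_pos: [0.4787, -0.2698, 0.1211]
tcp_rot: [2.757, 0.82, 0.716]
wrist_force: [-11.6, 1.2, 5.9]
width: 0.167
```

```bash
python3 d.py
```

```text
t 21.6 q [-0.756 -0.088  2.313  0.606  0.589 -0.218] p [ 0.4787 -0.2698  0.1211] F [-11.6   1.2   5.9] w 0.167
[0.130208   1.33205131 0.17061369]
cw [ 0.01021802 -0.00981855  2.51511599] axial moment -0.11293171878666071
offset along n 0.0268560493539087 upslope -0.00473182327926841 left -0.0047693809401920416
F tool [ -5.52677453  -4.64028121 -10.90673613]
```

Call:
play_rows(slide=[[0, 0, 0], [0, 0, 0], [0, 0, 0], [0, 0, 0], [0, 0, 0], [0, 0, 0]], delta_rot=[[0, 0, 0.03], [0, 0, 0.06], [0, 0, 0.09], [0, 0, 0.12], [0, 0, 0.14], [0, 0, 0.14]])

```text
time: 22.1
tool_pos: [0.4784, -0.2695, 0.121]
tcp_rot: [2.835, 0.636, 0.738]
wrist_force: [-3.2, 1.3, 1.9]
width: 0.162
```

```bash
python3 d.py
```

```text
t 22.1 q [-0.756 -0.088  2.313  0.604  0.59  -0.08 ] p [ 0.4784 -0.2695  0.121 ] F [-3.2  1.3  1.9] w 0.162
[-0.50542438  0.62896696  1.10206597]
cw [ 0.01105418 -0.01023474  2.65213866] axial moment -1.2211350801957863
offset along n 0.026945057355526315 upslope -0.005024010080381679 left -0.004545192718033001
F tool [-1.14058625 -1.84331514 -3.30120602]
```

The axial moment rose to 1.2 N m, so the dial is at the stop. I'm releasing and backing straight off.

Call:
play_rows(slide=[[0, 0, 0], [0, 0, 0], [0, 0, 0], [0, 0, 0], [0, 0, 0], [0, 0, 0], [0, 0, 0], [0, 0, 0]], delta_rot=[[0, 0, 0], [0, 0, 0], [0, 0, 0], [0, 0, 0], [0, 0, 0], [0, 0, 0], [0, 0, 0], [0, 0, 0]], hand=0.8)

```text
time: 22.77
tool_pos: [0.4784, -0.2696, 0.121]
tcp_rot: [2.835, 0.636, 0.738]
wrist_force: [0.2, -0.4, 0.4]
width: 0.803
```

Call:
play_rows(slide=[[0, 0, -1], [0, 0, -2.5], [0, 0, -4.5], [0, 0, -6.5], [0, 0, -8.5], [0, 0, -11], [0, 0, -13.5], [0, 0, -16], [0, 0, -17], [0, 0, -17]], delta_rot=[[0, 0, 0], [0, 0, 0], [0, 0, 0], [0, 0, 0], [0, 0, 0], [0, 0, 0], [0, 0, 0], [0, 0, 0], [0, 0, 0], [0, 0, 0]])

```text
time: 23.6
tool_pos: [0.3946, -0.2657, 0.2725]
tcp_rot: [2.828, 0.634, 0.741]
wrist_force: [0.3, -0.7, 0.7]
width: 0.802
```

```bash
python3 -c "
from meas import *
meas(10)
p=read_camera('top');cv2.imwrite('pics/t10.png',p['image'][:,:,::-1]);cv2.imwrite('pics/d10.png',cv2.resize(p['image'][190:260,350:435,::-1],None,fx=8,fy=8,interpolation=cv2.INTER_CUBIC))
X=cloud(p);I=p['image'].astype(int);r,g,b=I[...,0],I[...,1],I[...,2]
win=np.zeros((480,640),bool);win[195:255,370:415]=1
rot,nn=slope(); ex=-rot.as_matrix()[:,0]; ey=rot.as_matrix()[:,1]
D=X-FOOT;h=D@nn;a=D@ex;bb=D@ey
m=win&(h>.03)&(h<.05);print('bar',m.sum(),rect(np.c_[a[m],bb[m]]))
o=win&(r>150)&(b<90)&(r>g+50)&(h>.03);print('pointer',o.sum(),a[o].mean(),bb[o].mean())
"
```

```text
t 23.6 q [-0.916 -0.416  2.258  0.462  0.985  0.016] p [ 0.3946 -0.2657  0.2725] F [ 0.3 -0.7  0.7] w 0.802
rot [ 0.4972 -0.037  -0.8668]
top lid n [-0.     0.002  1.   ] 2583
 lid rect ((0.4623848795890808, 0.24274003505706787), (0.1689842939376831, 0.18950681388378143), 3.0057101249694824) z 0.1085269296981303
scene lid n [0.    0.001 1.   ] 1993
 lid rect ((0.462421715259552, 0.24169538915157318), (0.1800217628479004, 0.18991060554981232), 2.922551155090332) z 0.10875901547395606
 white z~.1 44 ((0.2351575344800949, 0.335418164730072), (0.07675497978925705, 0.01399935595691204), 23.98568344116211)
 white z~.1 40 ((0.31525781750679016, 0.40170276165008545), (0.056058742105960846, 0.031023366376757622), 81.30349731445312)
bar 95 ((0.0011675450950860977, 0.0003631711006164551), (0.0609058253467083, 0.015182603150606155), 30.301830291748047)
pointer 4 -0.01062190854684482 -0.005812069782895063
```

View pics/d10.png

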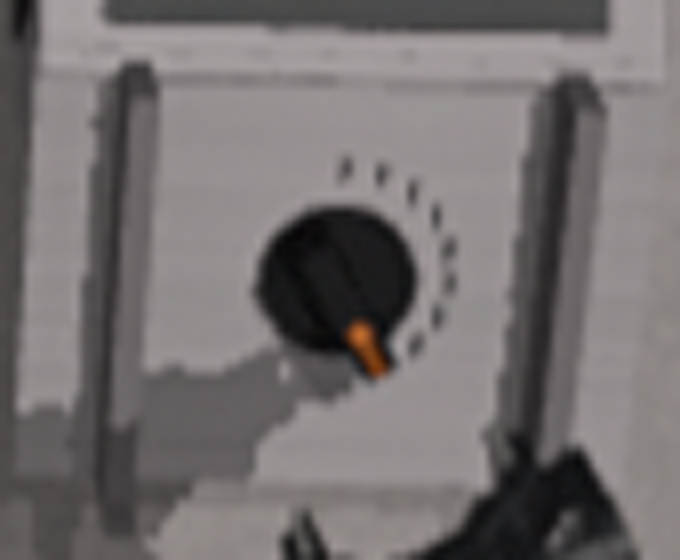

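View pics/t10.png

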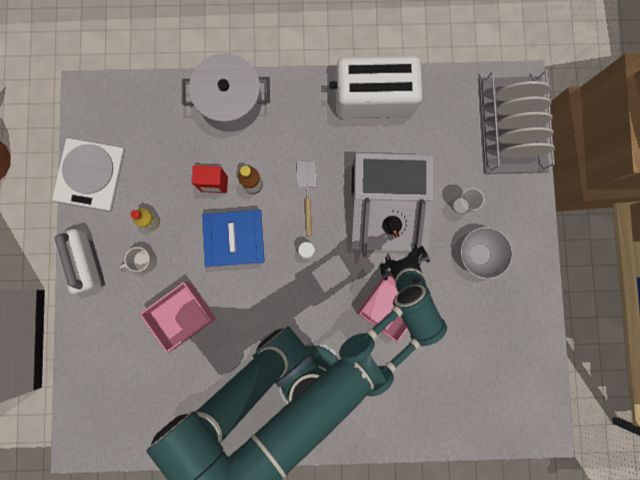

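View pics/scene10.png

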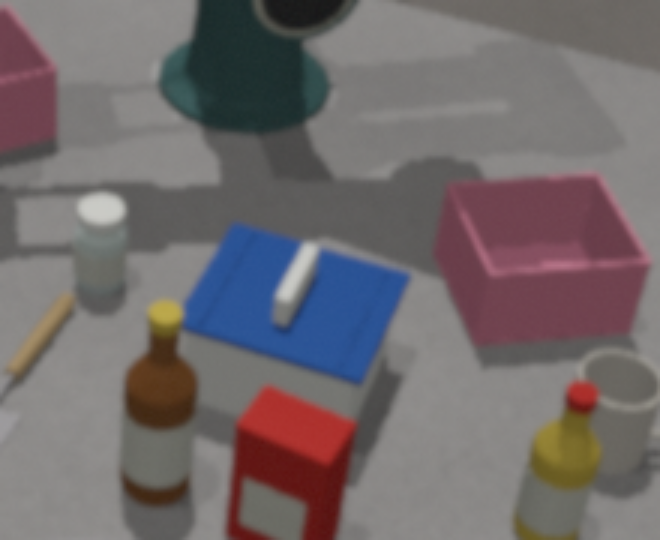

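The dial crop shows the pointer at (370,350) covering the orange tick; the bar fit gives 2.61 rad. The lid is flat and centred on the tub, and everything else stands where it was. I'm handing in.

```bash
python3 -c "
from workcell import *
print(finish_job())"
```

```text
the job is handed in; nothing more can be done
None
```

The lid is back on the white flour tub and the warmer's dial is turned clockwise to its stop. I handed the job in at about 24 s of the 72 s allowed; the hand-in gives no verdict.

- **Lid:** I lifted it straight off the slope by its bar, levelled it and set it down with about 6 N before letting go. The last check showed it level and centred on the tub to within about 2 mm, lined up with the tub's sides (3.0° against about 3.1°). Its top is 108.6 mm up, as it should be when resting on the rim.
- **Dial:** I turned it until the turning moment jumped from about 0.12 to 1.2 N m, which I took as the stop. In the final picture the bar reads 2.61 rad against the stop at 2.6, with the pointer over the orange tick. The jaws are open and well clear.
- **Disagreements:**
  - My first approach to the lid brought the last joint right to its limit, read as -2.553 against -2.55. I switched to the half-turned grasp.
  - The dial's axis turned out to be 3–5 mm from where I measured it, so there was a side load of up to about 13 N while turning.
  - The two cameras differ by about 2 mm.
- **Everything else:** in the last pictures the other things look unmoved. I checked that by eye and did not measure each one.

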